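Swing the sieve handle clear and shut the tray lid

TASK

The long handle of the black sieve sticks out over the open storage trays and blocks their lid. Swing the sieve round on its white pot, without lifting it out or dragging the pot along, until the handle points into the gap between the trays and the upright wooden tamper, well clear of both (about midway); then swing the tray lid shut until it lies flat on the tray. Leave the tamper and everything else on the bench where it stands.

Things in the scene. Friction and masses are not known exactly. Their poses are not given: they have to be found in the camera images.
- sieve_center (a point): Centre of the round black plastic sieve (170 mm across) at the height of its handle's middle, about 112 mm above the bench; the sieve's x axis points along the handle. A 20 mm deep foot ring under the sieve sits in the pot's mouth with about 5 mm play all round; it turns about this vertical axis. Its wall rises 13 mm above this point. 0.24 to 0.39 kg; over 1 N down on the handle end tips it.
- handle_grip (a point): Point on the centreline of the sieve's straight handle, 140 mm from the sieve's centre, half-way up its thickness: a good place to pinch it from above. The handle is 22 mm wide (across), 14 mm thick (vertical) and runs level from the sieve's rim (85 mm from centre) to 255 mm from centre; x axis along the handle, outward. Its underside is 105 mm above the bench. At the start its outer 50 mm or so lies above the trays.
- handle_tip (a point): Outer end of the sieve's handle, on its centreline, 255 mm from the sieve's centre.
- pot_center (a point): Centre (half-way up) of the white ceramic pot that carries the sieve: loose, 148 mm across the mouth, 90 mm high, 0.9 to 1.4 kg.
- tray: Two stacked grey plastic storage trays, fixed to the bench, 130 mm (x) by 160 mm (y), rim 85 mm above the bench. Origin at the centre of the underside; -x is the front (towards the robot), +x the side with the lid's hinge; the sieve stands off its -y side.
- lid (a joint): Angle of the grey lid of the top tray: 0 = shut flat on the rim, positive = open, starts standing up at about 1.7. The hinge is stiff: the lid stays at whatever angle it is left, and takes about 2 N at its free edge to move. No separate latch needs working: shut flat is shut.
- lid_hinge (a point): Middle of the lid's hinge line, on the tray's +x rim 85 mm above the bench; the line runs along the tray's y axis.
- lid_edge (a point): Middle of the lid's free edge, on its outer (upper when shut) face, 135 mm from the hinge line. The lid is 164 mm wide along the hinge and 7 mm thick; shut, its upper face is 93 to 96 mm above the bench. To shut it, push from behind (the +x side of the standing lid) over towards the tray's -x side and then down.
- tamper_center (a point): Centre (half-way up) of the olive-wood tamper standing upright: 140 mm high, foot 60 mm across, shaft 26 mm, top knob 40 mm across. Taller than the handle, topples easily.
- saucers: Bystander: stack of three terracotta saucers, 100 mm across, 30 mm high, in front of the trays; origin at its underside.
- small_pot: Bystander: small white ceramic pot, 84 mm across, 75 mm high; origin at its underside.
- jar: Bystander: amber glass jar with black cap, 72 mm across, 100 mm high; origin at its underside.
- tin: Bystander: plain steel tin, 80 mm across, 88 mm high; origin at its underside.
- trowel: Bystander: steel trowel with wooden handle, lying flat, 300 mm long; origin at its underside.
- brush: Bystander: hand brush lying on the bench.
There are look-alikes about, which are no part of the job. Leave any blue or orange look-alike of the tray alone. Leave any pink or yellow look-alike of the part that bears tamper_center alone.

How it is judged:
On the way, in this order (a step that is already met when the one before it is completed fails the run):
1. the handle points into the gap between trays and tamper, sieve still seated in the pot, lid still standing open (x of handle_tip in the frame of tray below -0.105 m and y of handle_tip in the frame of tray above -0.215 m and horizontal distance between handle_tip and tamper_center above 0.07 m and horizontal distance between sieve_center and pot_center below 0.012 m and angle between sieve_center's own z axis and vertical below 0.06 rad and height (world z) of sieve_center below 0.12 m and value of joint lid above 1.2 rad), for 0.2 s.
2. the lid is shut (value of joint lid below 0.05 rad), for 0.2 s.
At the end, for the whole second after the job is handed in: The sieve sits level in its pot (within 12 mm of centre) with the handle's tip at least 40 mm in front of the trays' front face, on the trays' side of the tamper and at least 70 mm from the tamper's axis; the lid is shut (below 0.05 rad); the pot has moved less than 30 mm (x of handle_tip in the frame of tray below -0.105 m and y of handle_tip in the frame of tray above -0.215 m and horizontal distance between handle_tip and tamper_center above 0.07 m and horizontal distance between sieve_center and pot_center below 0.012 m and angle between sieve_center's own z axis and vertical below 0.06 rad and height (world z) of sieve_center below 0.12 m and value of joint lid below 0.05 rad and distance of pot_center from where it was at the start of the episode below 0.03 m); the robot touches nothing.
It fails at once if the sieve is tipped or lifted out of the pot (angle between sieve_center's own z axis and vertical above 0.3 rad or height (world z) of sieve_center above 0.14 m).
It fails at once if the pot is dragged away (distance of pot_center from where it was at the start of the episode above 0.04 m).
It fails at once if the tamper is knocked over or shifted (angle between tamper_center's own z axis and vertical above 0.3 rad or distance of tamper_center from where it was at the start of the episode above 0.025 m).
It fails at once if another thing on the bench is shifted (distance of any of saucers, small_pot, jar, tin, trowel, brush from where it was at the start of the episode above 0.03 m).
It also fails if it takes over 61 s, if anything falls off the work surface, if the arm or the gripper's body presses on something with over 40 N, if the wrist force passes 120 N, or if a joint passes its speed limit or range.

ROBOT

A 7-joint arm with a two-finger parallel gripper is mounted at the origin on the work surface. World frame = base frame: x ahead of the robot, y to its left, z up, the work surface at z = 0. Lengths are in m, angles in rad, forces in N, time in s.
With the tool pointing down it reaches from about 0.4 to 0.85 m from the base axis. Payload 10.4 kg.
Tool frame: the origin (TCP) lies at the very end of the fingers, on their centre line; the grasp point (between the pads) lies 19 mm behind it; x points along the fingers, z is the direction in which the jaws open and shut, and the axes are right-handed (so a half turn about x gives the same grasp; the last joint's range is limited). The gripper opens to 85 mm and grips with 20 to 120 N. Pads are 22 mm wide; open, the fingers measure 114 mm over their backs; the gripper's body (76 mm by 85 mm) begins 54 mm behind the grasp point. The pads swing forward as they close: fully open they stand 13 mm farther back than shut.
Start: joints at [1.245, 0.332, -0.065, 1.46, 0.022, 1.35, -0.088], TCP at [0.186, -0.597, 0.231] pointing down, gripper open.
Joint ranges: [-2.6, 2.6], [-0.5, 2.12], [-1.47, 1.34], [0.16, 2.42], [-1.27, 4.41], [0.06, 2.06], [-2.6, 2.6]. Speed limits (rad/s): [2.22, 2.22, 2.79, 2.79, 3.14, 3.14, 3.14].

INTERFACE

Orientations are given as a unit quaternion [x, y, z, w].
In Python, from workcell import get_obs, camera, camera_info, hand_in gives the robot as it stands.
- The arm moves only by the tool move_arm, never from a script. Its argument "motion" is text: rows parted by semicolons, each of 4 numbers parted by spaces: the shift along the world's x, y, z in m, then the turn about the world's z in rad. In form: tx ty tz spin; .... A call has 1 to 10 rows; each row is the pose to reach, as a shift and turn from the pose commanded when the call began; what a row does not reach only later rows make up. A row lasts 1/8 s, in which the tool goes at most 62.5 mm and 10.7 degrees, less where a joint would pass 70% of its speed; a pose out of reach is approached as far as the arm can. A call with a gripper value outside its range is refused whole. "grip" is the opening, from 0 (shut) to 1 (fully open), set as the call begins (left out, the last holds). The fingers move at their own pace and stop on an object; "force" is the grip in N (left out, the last holds). Time passes only in rows, so rows that repeat a pose let the fingers close. It gives the time, the measured TCP pose, the force and the opening at its end, in the units of the state.
- get_obs(): the state, without advancing time (a new reading comes with each control period).
- camera(name): name is "scene" or "top" or "wrist"; returns (picture, depth): 400x640x3 uint8, red, green, blue; 400x640 float32, m along the optical axis (not along the pixel's ray), 0 where there is no reading.
- camera_info(name): a dict with "camera_matrix" (3x3 intrinsics, pixels), "eye" and "attitude" of the camera in the world. Camera axes: x right, y up, looking along -z (the intrinsics and any distortion apply to the point x, -y, -z); pixel columns grow to the right and rows downward; lengths in m; the calibration is good to about 2 mm. A picture is of the moment at which its call begins: read the wrist's pose just before it. camera_info takes no time and is no camera call; for the wrist camera it gives the pose at the moment of the call.
- hand_in(): hands the job in, once; it reports no verdict.
The state is a dict: "clock": time; "joint_pos": joint angles; "joint_velocities": joint speeds; "tau": joint torques, N m; "position": TCP position; "ee_rot": TCP orientation; "ft_force": force on the tool from outside, world axes, zero at the start; "torque": the same for the moment, N m; "grip_width": opening from 0.0 (shut) to 1.0 (fully open).
Only numpy, scipy, OpenCV 4.12 (cv2) and the standard library are available. Lean on these libraries where they do the work, as an engineer would, in place of code of your own. Each camera call takes 0.05 s, during which the arm holds its last target.

## Working session

There is one attempt and no reset: what is moved stays moved. The work goes in short steps, Python scripts to look and compute and a tool call to move; the robot and the scene stay as the last step left them, time stands still between calls to the robot, and variables do not carry over. Pictures are saved under pics/ and viewed, and the job is handed in when it is done.

Besides the shell and the picture viewer there is one more tool, called after "Call:" in YAML: its name, and indented under it one key for each argument. move_arm: Moves the arm, as the interface text tells. Its arguments: {"type":"object","properties":{"motion":{"type":"string"},"grip":{"type":"number"},"force":{"type":"number"}},"required":["motion"]}

```bash
mkdir -p pics; ls; cat > h.py <<'E'
import numpy as np,cv2
from workcell import get_obs,camera,camera_info,hand_in
from scipy.spatial.transform import Rotation as R
def att(ci):
    a=np.array(ci['attitude'],float)
    return a if a.shape==(3,3) else R.from_quat(a).as_matrix()
def pts(name,depth,ci):
    K=np.array(ci['camera_matrix']);h,w=depth.shape
    u,v=np.meshgrid(np.arange(w),np.arange(h))
    c=np.stack([(u-K[0,2])/K[0,0]*depth,-(v-K[1,2])/K[1,1]*depth,-depth],-1)
    return c@att(ci).T+np.array(ci['eye'])
def save(n,p): cv2.imwrite('pics/'+n,p[:,:,::-1])
E
python3 - <<'E'
from h import *
print(get_obs())
for n in ['scene','top','wrist']:
    ci=camera_info(n);print(n,ci)
    p,d=camera(n);save(n+'0.png',p);np.savez(n+'0.npz',p=p,d=d,X=pts(n,d,ci))
E
```

```text
pics
{'clock': 0.0, 'joint_pos': array([ 1.24539562,  0.33291219, -0.06468608,  1.460935  ,  0.02160766,
        1.34984642, -0.08849138]), 'joint_velocities': array([-4.92746075e-05,  2.18079514e-03,  8.85209472e-04, -1.08694039e-05,
       -3.47123429e-04, -5.68137238e-04, -9.05558183e-04]), 'tau': array([-4.04355069e-04, -6.25436425e+01,  4.91074228e-02, -3.91607451e+01,
        1.64131931e-02,  9.96515126e-03,  2.34101293e-05]), 'position': array([ 0.18625173, -0.59623077,  0.23049371]), 'ee_rot': array([ 0.41913674,  0.57011058, -0.41859102,  0.56928013]), 'ft_force': array([-0.06821137,  0.16255916,  0.37268089]), 'torque': array([-0.00532446, -0.00069803, -0.02463387]), 'grip_width': 0.9990393960473982}
scene {'camera_matrix': array([[476.2792103 ,   0.        , 322.51798813],
       [  0.        , 476.2792103 , 193.98936253],
       [  0.        ,   0.        ,   1.        ]]), 'eye': array([ 1.78344944, -0.78792444,  1.20633187]), 'attitude': array([0.39414023, 0.22844041, 0.43600146, 0.77612576])}
top {'camera_matrix': array([[425.56857537,   0.        , 325.18079292],
       [  0.        , 425.56857537, 203.09025533],
       [  0.        ,   0.        ,   1.        ]]), 'eye': array([ 0.15262454, -0.01224112,  1.48813412]), 'attitude': array([ 0.07402234, -0.072341  , -0.7007738 ,  0.70583536])}
wrist {'camera_matrix': array([[305.53730895,   0.        , 317.78601173],
       [  0.        , 305.53730895, 200.37033609],
       [  0.        ,   0.        ,   1.        ]]), 'eye': array([ 0.26123354, -0.572432  ,  0.37376871]), 'attitude': array([-0.12348492,  0.09134253, -0.58505743,  0.79631389])}
```

View pics/scene0.png

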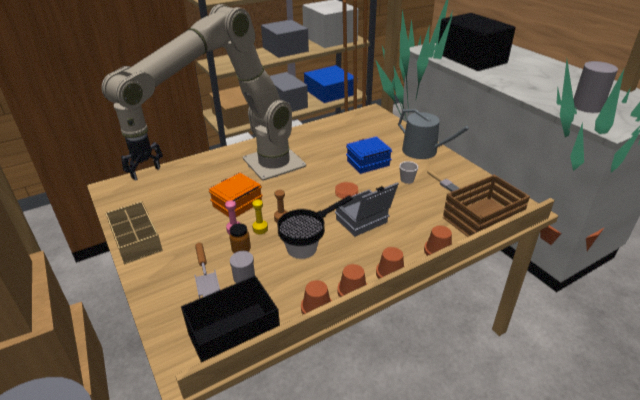

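View pics/top0.png

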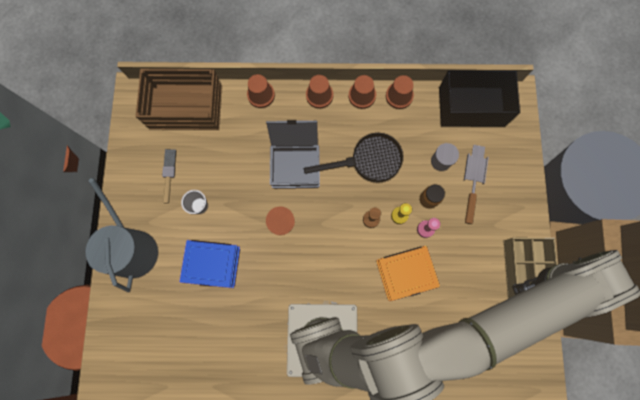

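View pics/wrist0.png

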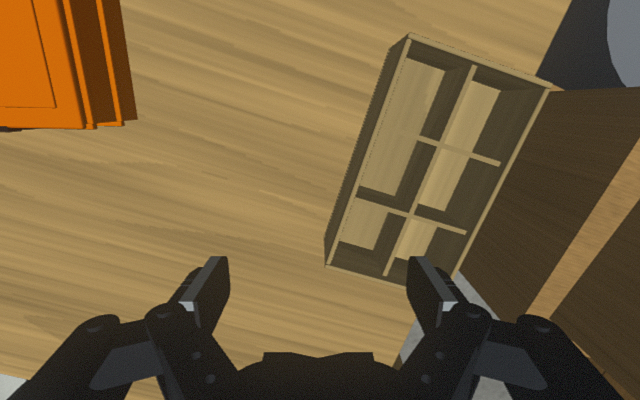

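The top view shows the grey tray with its lid up at about (295,165) and the lid at (293,133). The sieve is at (378,157), with its handle tip at (306,170) above the tray. Tray candidates are grey (295,165), blue (210,263) and orange (408,272); the grey one fits. Tamper candidates are brown wood (373,217), yellow (402,213) and pink (429,228); the brown one fits. I'll confirm these in an enlarged crop and measure.

```bash
python3 - <<'E'
from h import *
z=np.load('top0.npz');p,d,X=z['p'],z['d'],z['X']
c=p[110:250,240:460];save('crop0.png',cv2.resize(c,None,fx=3.5,fy=3.5,interpolation=cv2.INTER_CUBIC))
print((d>0).mean())
hsv=cv2.cvtColor(p,cv2.COLOR_RGB2HSV)
# sieve/handle: dark, height .1-.135
def box(u0,u1,v0,v1):
    m=np.zeros(d.shape,bool);m[v0:v1,u0:u1]=1;return m
Z=X[...,2]
m=box(295,410,125,190)&(p.max(2)<75)&(Z>.098)&(Z<.14)
n,lab,st,ce=cv2.connectedComponentsWithStats(m.astype(np.uint8))
print(st[1:][st[1:,4]>50])
i=1+np.argmax(st[1:,4]);S=X[lab==i]
print('sieve ext',S.min(0),S.max(0))
# rim ring: z>0.118
r=S[S[:,2]>.119][:,:2].astype(np.float32)
(cx,cy),rad=cv2.minEnclosingCircle(r);print('rim',cx,cy,rad)
hd=S[np.hypot(S[:,0]-cx,S[:,1]-cy)>.095]
print('handle z',np.median(hd[:,2]));l=cv2.fitLine(hd[:,:2].astype(np.float32),cv2.DIST_L2,0,.01,.01).ravel();print('line',l,np.hypot(hd[:,0]-cx,hd[:,1]-cy).max())
# tray: grey
t=box(255,330,115,200)&(np.ptp(p.astype(int),2)<30)
for lo,hi in [(.07,.095),(.1,.26)]:
    q=X[t&(Z>lo)&(Z<hi)&~(lab==i)];print('tray',lo,len(q),np.percentile(q,[1,99],axis=0).round(4), cv2.minAreaRect(q[:,:2].astype(np.float32)))
# objects
for nm,b,in [('tamper',(360,385,203,230)),('yellow',(390,413,200,226)),('sauc',(262,298,203,238)),('jar',(420,446,182,210)),('pink',(415,442,215,240))]:
    q=X[box(*b)&(Z>.02)];print(nm,len(q),q[:,2].max(),((q.min(0)+q.max(0))/2).round(3),q.min(0).round(3),q.max(0).round(3), q[q[:,2]>q[:,2].max()-.015].mean(0).round(4))
E
```

```text
0.99605859375
[[304 133  99  49 699]
 [295 136  22   9 160]]
sieve ext [ 0.51766648 -0.26577151  0.0980126 ] [0.68603    0.06408327 0.1322643 ]
rim 0.5905952453613281 -0.09913896024227142 0.16653557121753693
handle z 0.11696976029276196
line [ 0.29451025 -0.9556483   0.6042589  -0.13290517] 0.1678585374839645
tray 0.07 560 [[0.5113 0.014  0.0709]
 [0.6545 0.1841 0.094 ]] ((0.5822798609733582, 0.09946732968091965), (0.14528709650039673, 0.17018336057662964), 0.6395906209945679)
tray 0.1 1143 [[0.5499 0.0215 0.1013]
 [0.6883 0.1799 0.2221]] ((0.6396560668945312, 0.06823787093162537), (0.22321437299251556, 0.1323034018278122), 46.69455337524414)
tamper 278 1.4881341162300077 [ 0.292 -0.105  0.754] [ 0.153 -0.199  0.02 ] [ 0.432 -0.012  1.488] [ 0.1526 -0.0122  1.4881]
yellow 290 1.4881341162300077 [ 0.3   -0.155  0.754] [ 0.153 -0.297  0.021] [ 0.447 -0.012  1.488] [ 0.1526 -0.0122  1.4881]
sauc 645 1.4881341162300077 [0.299 0.093 0.754] [ 0.153 -0.012  0.02 ] [0.445 0.198 1.488] [ 0.1526 -0.0122  1.4881]
jar 448 1.4881341162300077 [ 0.333 -0.211  0.755] [ 0.153 -0.41   0.022] [ 0.514 -0.012  1.488] [ 0.1526 -0.0122  1.4881]
pink 315 1.4881341162300077 [ 0.276 -0.199  0.754] [ 0.153 -0.385  0.02 ] [ 0.399 -0.012  1.488] [ 0.1526 -0.0122  1.4881]
```

View pics/crop0.png

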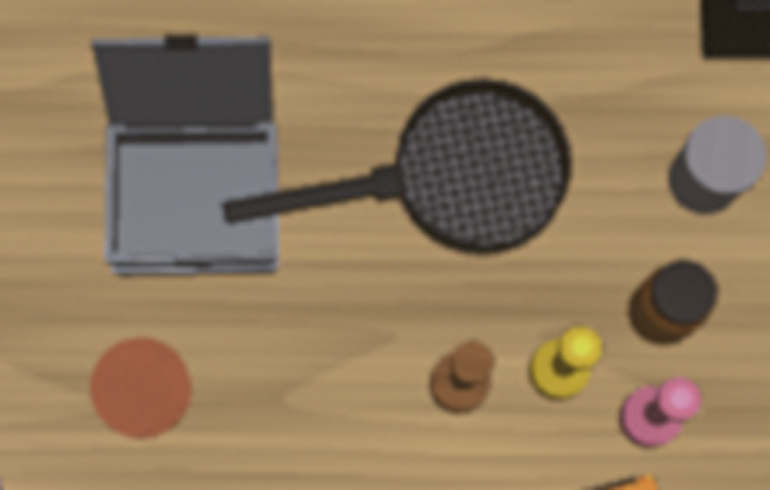

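The crop confirms the grey tray with the black handle over it, and the brown tamper at about crop (462,372).

```bash
cat >> h.py <<'E'
def cast(name,uv,zp):
    ci=camera_info(name);K=np.array(ci['camera_matrix']);uv=np.atleast_2d(np.array(uv,float))
    r=np.stack([(uv[:,0]-K[0,2])/K[0,0],-(uv[:,1]-K[1,2])/K[1,1],-np.ones(len(uv))],-1)@att(ci).T
    e=np.array(ci['eye']);return e+r*((zp-e[2])/r[:,2])[:,None]
E
python3 - <<'E'
from h import *
z=np.load('top0.npz');p,d,X=z['p'],z['d'],z['X'];Z=np.where(d>0,X[...,2],0)
dark=np.zeros(d.shape,np.uint8);dark[130:185,340:406]=(p[130:185,340:406].max(2)<130)
dark=cv2.morphologyEx(dark,cv2.MORPH_CLOSE,np.ones((5,5)));dk=cv2.morphologyEx(dark,cv2.MORPH_OPEN,cv2.getStructuringElement(2,(21,21)))
c=max(cv2.findContours(dk,0,1)[0],key=cv2.contourArea)[:,0,:]
P=cast('top',c,.125)[:,:2].astype(np.float32);print('sieve',cv2.minEnclosingCircle(P),cv2.fitEllipse(P))
hm=(p.max(2)<75)&(Z>.1)&(Z<.14);hm[:, :300]=0;hm[:,348:]=0;hm[:155]=0;hm[180:]=0
v,u=np.nonzero(hm);H=cast('top',np.c_[u,v],.119)[:,:2].astype(np.float32);print('handle',len(H),cv2.fitLine(H,2,0,.01,.01).ravel(),H[H[:,1].argmax()],H[H[:,1].argmin()],cv2.minAreaRect(H))
g=lambda x,y:(240+x/3.5,110+y/3.5)
print('tray rim corners', cast('top',[g(108,128),g(276,128),g(276,262),g(108,262)],.085).round(4))
L=X[118:146,268:320].reshape(-1,3);L=L[(L[:,2]>.12)&(L[:,2]<.25)]
print('lid',L.min(0),L.max(0)); print('lidfit x=a*z+b',np.polyfit(L[:,2],L[:,0],1)); 
top=L[L[:,2]>.2];print(np.percentile(top,[2,50,98],axis=0).round(3))
for nm,b,tz in [('tamper',(360,385,203,230),.14),('yellow',(390,413,200,226),.14),('pink',(415,442,215,240),.14),('sauc',(262,298,203,238),.03),('jar',(418,448,182,212),.1),('tin',(430,460,140,175),.088),('spot',(180,210,188,216),.075)]:
    a,b2,c2,d2=b;q=X[c2:d2,a:b2].reshape(-1,3);q=q[(q[:,2]>.02)&(q[:,2]<.3)]
    t=q[(q[:,2]>tz-.015)];f=q[q[:,2]<.03]
    print(nm,len(q),q[:,2].max().round(3),'top',((t.min(0)+t.max(0))/2).round(3),'foot',f.mean(0).round(3) if len(f) else '')
z=np.load('scene0.npz')
q=z['X'][180:235,330:400].reshape(-1,3);pp=z['p'][180:235,330:400].reshape(-1,3)
q=q[(q[:,2]>.11)&(q[:,2]<.3)&(q[:,0]>.6)];print('scene lid',np.percentile(q,[1,50,99],axis=0).round(3),np.polyfit(q[:,2],q[:,0],1))
E
```

```text
sieve ((0.6008080840110779, -0.1788153052330017), 0.09011854231357574) ((0.5988225340843201, -0.1810005158185959), (0.1679580956697464, 0.17751237750053406), 53.59556579589844)
handle 244 [ 0.20136544 -0.9795162   0.5665071  -0.00755284] [0.56013536 0.06385615] [ 0.5960926  -0.08011542] ((0.5671868920326233, -0.00957123190164566), (0.02383992448449135, 0.15059801936149597), 13.286176681518555)
tray rim corners [[0.6467 0.182  0.085 ]
 [0.6478 0.0156 0.085 ]
 [0.511  0.0142 0.085 ]
 [0.5099 0.1774 0.085 ]]
lid [0.65432885 0.01987828 0.12014317] [0.69073043 0.18236903 0.22763012]
lidfit x=a*z+b [0.25261753 0.62848097]
[[0.675 0.023 0.201]
 [0.682 0.099 0.213]
 [0.689 0.176 0.223]]
tamper 277 0.145 top [ 0.404 -0.169  0.136] foot [ 0.392 -0.162  0.026]
yellow 287 0.147 top [ 0.418 -0.268  0.137] foot [ 0.407 -0.261  0.027]
pink 313 0.15 top [ 0.371 -0.359  0.138] foot [ 0.362 -0.348  0.027]
sauc 641 0.038 top [0.397 0.149 0.029] foot [0.397 0.149 0.027]
jar 447 0.109 top [ 0.48  -0.378  0.098] foot [ 0.462 -0.355  0.025]
tin 537 0.095 top [ 0.622 -0.426  0.084] foot [ 0.604 -0.405  0.024]
spot 341 0.08 top [0.453 0.44  0.07 ] foot [0.457 0.451 0.024]
scene lid [[0.661 0.019 0.112]
 [0.679 0.096 0.173]
 [0.691 0.18  0.222]] [0.21470209 0.64103052]
```

```bash
python3 - <<'E'
from h import *
o=get_obs();M=R.from_quat(o['ee_rot']).as_matrix();print(M.round(3));z=M[:,2];print('jaw yaw',np.degrees(np.arctan2(z[1],z[0])))
C=np.array([.6005,-.179]);a=np.radians(101.6)
for deg in (101.6,110,120,130,140,144):
    a=np.radians(deg);t=C+.14*np.array([np.cos(a),np.sin(a)]);print(deg,t.round(4),(t-o['position'][:2]).round(4))
E
```

```text
[[-0.     0.955  0.298]
 [ 0.001  0.298 -0.955]
 [-1.    -0.    -0.001]]
jaw yaw -72.65388777937324
101.6 [ 0.5723 -0.0419] [0.3861 0.5544]
110 [ 0.5526 -0.0474] [0.3664 0.5489]
120 [ 0.5305 -0.0578] [0.3443 0.5385]
130 [ 0.5105 -0.0718] [0.3243 0.5245]
140 [ 0.4933 -0.089 ] [0.307  0.5073]
144 [ 0.4872 -0.0967] [0.301  0.4996]
```

Call:
move_arm:
  motion: "0.04 0.05 0.01 0.13;0.075 0.1 0.01 0.26;0.11 0.15 0.01 0.39;0.145 0.2 0.01 0.52;0.18 0.25 0.01 0.65;0.215 0.3 0.01 0.78;0.25 0.35 0.01 0.91;0.285 0.4 0.01 1.04;0.32 0.45 0.01 1.17;0.35 0.5 0.01 1.3"
  grip: 0.5

```text
clock: 1.4
position: [0.5372, -0.0949, 0.2413]
ee_rot: [-0.013, 0.707, 0.013, 0.707]
ft_force: [0.9, 0.2, -0.5]
grip_width: 0.499
```

Call:
move_arm:
  motion: "0.02 0.03 -0.02 0.09;0.036 0.054 -0.05 0.17;0.036 0.054 -0.05 0.17;0.036 0.054 -0.05 0.17;0.036 0.054 -0.05 0.17"

```text
clock: 2.02
position: [0.5726, -0.0438, 0.1923]
ee_rot: [-0.071, 0.703, 0.07, 0.704]
ft_force: [-0.2, 0.3, 0.3]
grip_width: 0.503
```

```bash
python3 - <<'E'
from h import *
o=get_obs();print(o['clock'],o['position'],o['ft_force'],o['grip_width'],o['joint_pos'].round(2))
z=R.from_quat(o['ee_rot']).as_matrix()[:,2];print('jaw yaw',np.degrees(np.arctan2(z[1],z[0])))
p,d=camera('wrist');save('w1.png',p)
E
```

```text
2.025 [ 0.57255439 -0.04384647  0.19232245] [-0.17497074  0.33249005  0.26398695] 0.5026810133163157 [ 0.55  0.31 -0.66  1.63  0.2   1.27  0.05]
jaw yaw 11.437495410202455
```

View pics/w1.png

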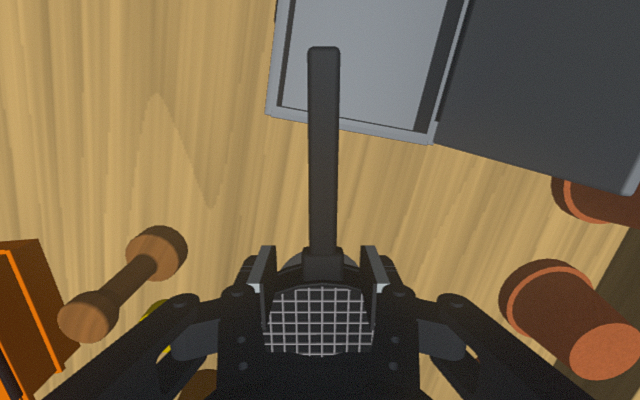

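The handle runs straight up the picture at column ~323 and the pads stand at columns ~262 and ~382, so the gripper is centred and aligned. I'll descend straight down.

Call:
move_arm:
  motion: "0 0.001 -0.03 0;0 0.001 -0.06 0;0 0.001 -0.08 0;0 0.001 -0.1 0;0 0.001 -0.1 0;0 0.001 -0.1 0"

```text
clock: 2.82
position: [0.573, -0.0415, 0.0921]
ee_rot: [-0.071, 0.703, 0.071, 0.704]
ft_force: [0.3, 0.3, 0.2]
grip_width: 0.502
```

```bash
python3 - <<'E'
from h import *
o=get_obs();print(o['clock'],o['position'],o['ft_force'],o['grip_width'])
p,d=camera('wrist');save('w2.png',p)
E
```

```text
2.825 [ 0.57295583 -0.04152657  0.09213862] [0.26540211 0.33731286 0.18058599] 0.5022390977354529
```

View pics/w2.png

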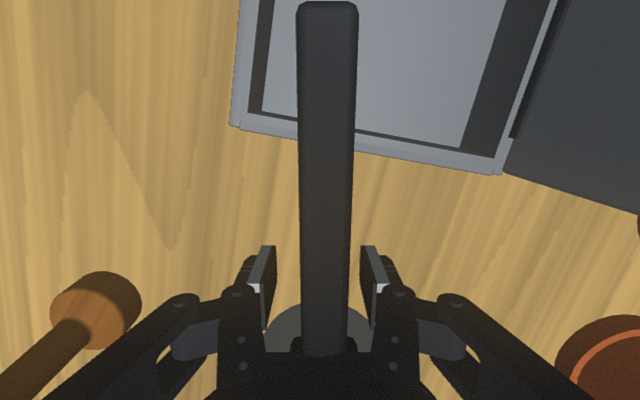

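Call:
move_arm:
  motion: "0 0 0 0;-0.005 -0.001 0 0.035;-0.0095 -0.0023 0 0.07;-0.014 -0.0038 0 0.105;-0.0188 -0.0053 0 0.14;-0.0234 -0.007 0 0.175;-0.0279 -0.0088 0 0.209;-0.0323 -0.011 0 0.244;-0.0367 -0.0131 0 0.279;-0.0367 -0.0131 0 0.279"
  grip: 0.36

```text
clock: 4.12
position: [0.5354, -0.0549, 0.0916]
ee_rot: [-0.169, 0.687, 0.168, 0.687]
ft_force: [-0.0, -0.7, 0.9]
grip_width: 0.36
```

```bash
python3 - <<'E'
from h import *
o=get_obs();print(o['clock'],o['position'],o['ft_force'],o['grip_width'])
p,d=camera('wrist');save('w3.png',p)
p,d=camera('scene');save('s3.png',p[140:300,180:440].repeat(3,0).repeat(3,1))
E
```

```text
4.125 [ 0.53543067 -0.05493564  0.0915823 ] [-0.03892745 -0.73141839  0.92495291] 0.36008260051432295
```

View pics/w3.png

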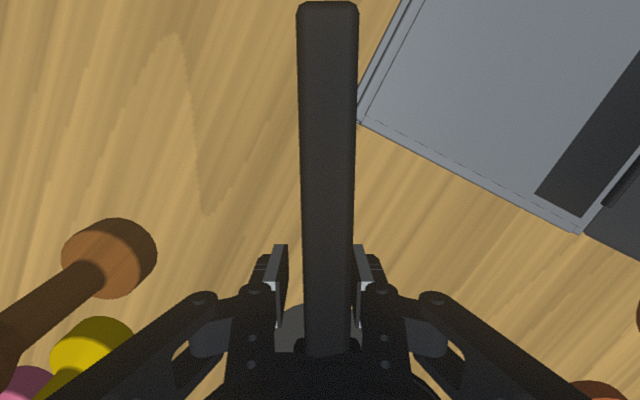

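View pics/s3.png

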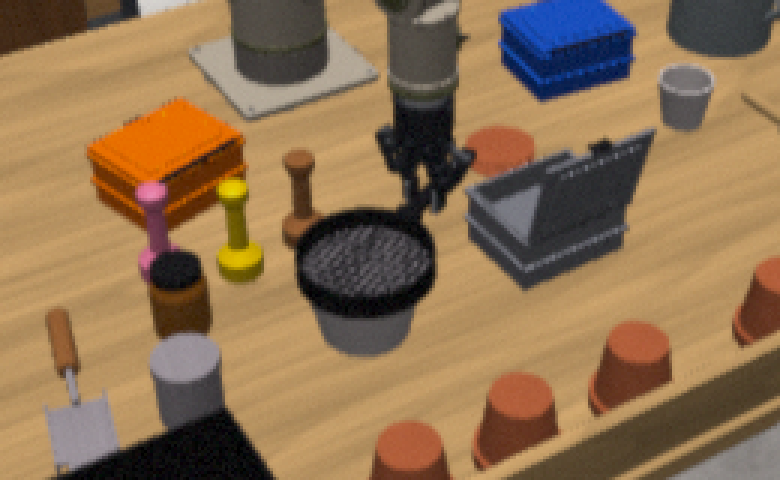

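Call:
move_arm:
  motion: "-0.0042 -0.0024 0 0.035;-0.0085 -0.0048 0 0.07;-0.0125 -0.0075 0 0.105;-0.0166 -0.0102 0 0.14;-0.0205 -0.0132 0 0.175;-0.0244 -0.0162 0 0.21;-0.028 -0.0194 0 0.245;-0.0317 -0.0227 0 0.28;-0.0351 -0.0261 0 0.315;-0.0385 -0.0296 0 0.349"

```text
clock: 5.48
position: [0.4973, -0.084, 0.0914]
ee_rot: [-0.285, 0.647, 0.286, 0.647]
ft_force: [1.0, 0.4, -0.4]
grip_width: 0.362
```

Call:
move_arm:
  motion: "-0.0032 -0.0037 0 0.035;-0.0064 -0.0075 0 0.07;-0.008 -0.0095 0 0.088;-0.008 -0.0095 0 0.088;-0.008 -0.0095 0 0.088"

```text
clock: 6.1
position: [0.4892, -0.0938, 0.0913]
ee_rot: [-0.313, 0.634, 0.313, 0.634]
ft_force: [-0.1, -0.0, 0.0]
grip_width: 0.364
```

```bash
python3 - <<'E'
from h import *
o=get_obs();print(o['clock'],o['position'],o['ft_force'],o['grip_width'])
p,d=camera('wrist');save('w4.png',p)
p,d=camera('scene');save('s4.png',p[140:300,180:440].repeat(3,0).repeat(3,1))
E
```

```text
6.1 [ 0.48916932 -0.09378718  0.09128143] [-0.112716   -0.0242997   0.03315454] 0.3635603830093239
```

View pics/w4.png

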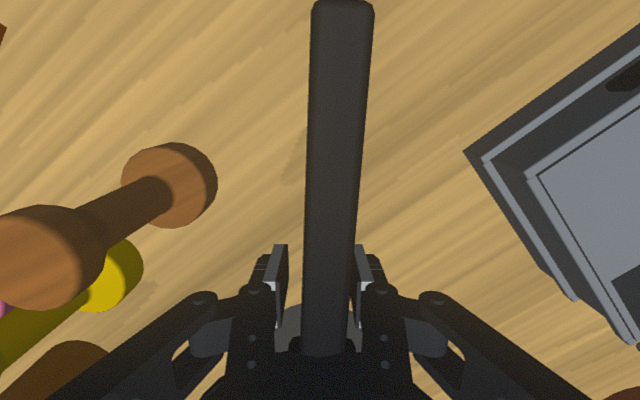

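View pics/s4.png

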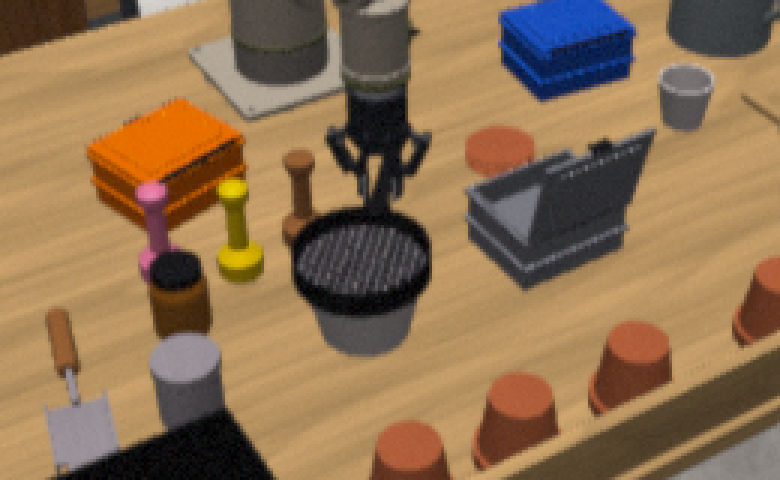

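The handle lags the pads by a few degrees and now points to about 140°, which is in the gap. I'll open, lift clear and check from the top.

Call:
move_arm:
  motion: "0 0 0 0;0 0 0.001 0;0 0 0.04 0;0 0 0.09 0;0 0 0.14 0;0 0 0.19 0;0 0 0.22 0;0 0 0.22 0"
  grip: 0.55

```text
clock: 7.2
position: [0.4902, -0.0937, 0.3136]
ee_rot: [-0.314, 0.633, 0.312, 0.635]
ft_force: [-0.3, 0.2, -1.4]
grip_width: 0.547
```

Call:
move_arm:
  motion: "0.03 0.04 0 0.13;0.06 0.08 0 0.26;0.09 0.12 0 0.39;0.13 0.15 0 0.52;0.17 0.175 0 0.64;0.21 0.19 0 0.64;0.25 0.192 0 0.64;0.25 0.192 0 0.64"
  grip: 0

```text
clock: 8.2
position: [0.7404, 0.0991, 0.3073]
ee_rot: [-0.496, 0.504, 0.498, 0.502]
ft_force: [0.1, 0.5, -0.6]
grip_width: 0.0
```

```bash
python3 - <<'E'
from h import *
o=get_obs();print(o['clock'],o['position'],o['ft_force'],o['grip_width'],o['joint_pos'].round(2))
z=R.from_quat(o['ee_rot']).as_matrix()[:,2];print('jaw yaw',np.degrees(np.arctan2(z[1],z[0])))
z0=np.load('top0.npz');X=z0['X'];q=X[70:112,240:345].reshape(-1,3);q=q[(q[:,2]>.03)&(q[:,2]<.3)];print('behind',q.min(0),q.max(0))
for a,b in ((245,276),(303,335)):
    q=X[70:112,a:b].reshape(-1,3);q=q[(q[:,2]>.03)&(q[:,2]<.3)];print(q.min(0).round(3),q.max(0).round(3))
p,d=camera('top');save('t5.png',p[90:260,220:480].repeat(3,0).repeat(3,1))
np.savez('top5.npz',p=p,d=d,X=pts('top',d,camera_info('top')))
p,d=camera('scene');save('s5.png',p)
p,d=camera('wrist');save('w5.png',p)
E
```

```text
8.2 [0.74039281 0.0990509  0.30727111] [ 0.07273696  0.45533235 -0.62029629] 0.0003385964693225877 [ 0.2   0.73 -0.86  0.87  0.54  1.72  1.14]
jaw yaw 89.30352766942991
behind [ 0.83131742 -0.07429465  0.03003114] [0.94887013 0.31381333 0.10572691]
[0.833 0.178 0.03 ] [0.947 0.294 0.106]
[ 0.831 -0.037  0.03 ] [0.947 0.078 0.105]
```

View pics/t5.png

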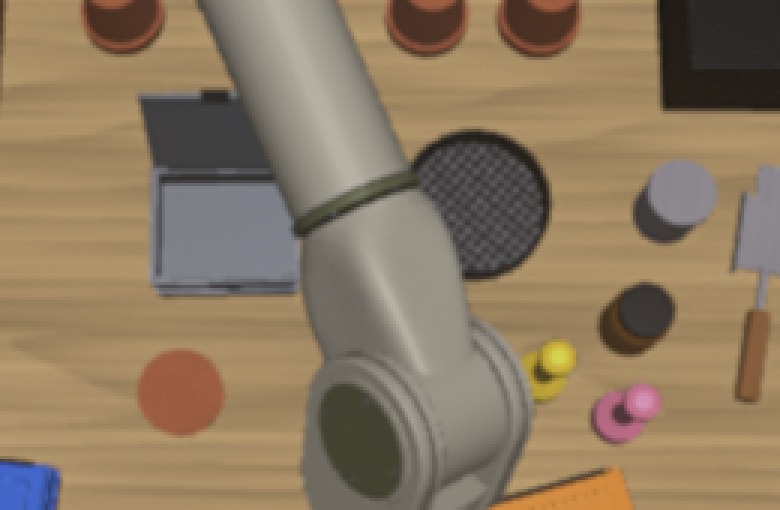

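View pics/s5.png

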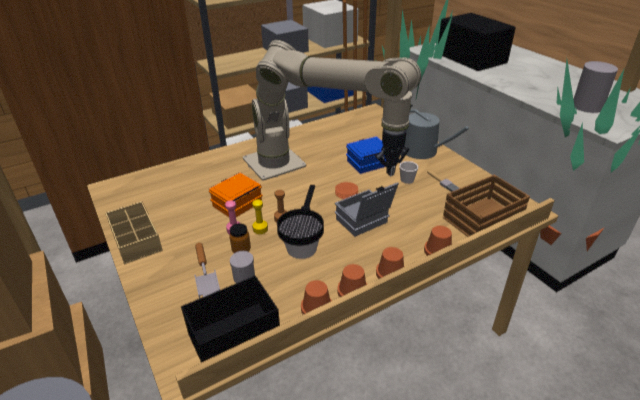

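View pics/w5.png

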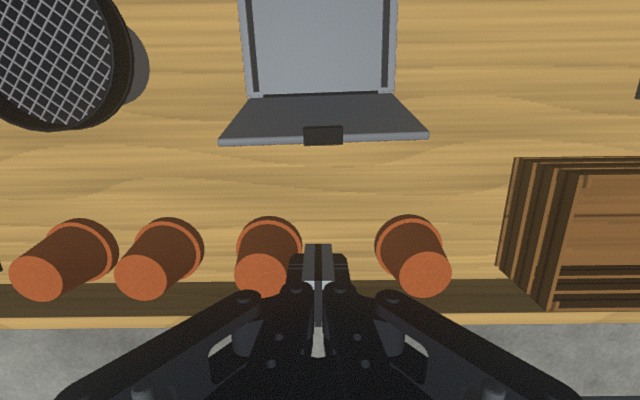

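The wrist view shows the lid's free edge at about row 140 (tab at (322,135)), with the closed fingers behind it. In the scene view the handle tip is at about (311,187). I'll check the tip position.

```bash
python3 - <<'E'
from h import *
p,d=camera('scene');X=pts('scene',d,camera_info('scene'))
m=(p.max(2)<75)&(X[...,2]>.1)&(X[...,2]<.135)&(d>0)
m[:,:290]=0;m[:,325:]=0;m[:180]=0;m[209:]=0
H=X[m];print(len(H),H.min(0),H.max(0),cv2.fitLine(H[:,:2].astype(np.float32),2,0,.01,.01).ravel())
q=X[180:235,330:400].reshape(-1,3)
q=q[(q[:,2]>.11)&(q[:,2]<.24)&(q[:,0]>.6)];print('lid',np.percentile(q,[1,50,99.5],axis=0).round(3),np.polyfit(q[:,2],q[:,0],1))
t5=np.load('top5.npz');p=t5['p']
dark=np.zeros(p.shape[:2],np.uint8);dark[130:185,340:406]=(p[130:185,340:406].max(2)<110)
c=max(cv2.findContours(dark,0,1)[0],key=cv2.contourArea)[:,0,:]
P=cast('top',c,.125)[:,:2];P=P[P[:,1]<-.17];A=np.c_[2*P,np.ones(len(P))];s=np.linalg.lstsq(A,(P**2).sum(1),rcond=None)[0];print('sieve c',s[:2],np.sqrt(s[2]+s[:2]@s[:2]))
p=np.load('top0.npz')['p']
dark[130:185,340:406]=(p[130:185,340:406].max(2)<110)
c=max(cv2.findContours(dark,0,1)[0],key=cv2.contourArea)[:,0,:]
P=cast('top',c,.125)[:,:2];P=P[P[:,1]<-.17];A=np.c_[2*P,np.ones(len(P))];s=np.linalg.lstsq(A,(P**2).sum(1),rcond=None)[0];print('sieve c0',s[:2],np.sqrt(s[2]+s[:2]@s[:2]))
E
```

```text
127 [ 0.40810389 -0.14097055  0.11283353] [ 0.54537619 -0.02146172  0.13205402] [ 0.76413    -0.64506227  0.478228   -0.07978636]
lid [[0.661 0.02  0.111]
 [0.679 0.095 0.173]
 [0.692 0.181 0.224]] [0.21507575 0.64106523]
sieve c [ 0.59735489 -0.17935126] 0.08698053257568507
sieve c0 [ 0.59991947 -0.17853429] 0.08665644487683519
```

The handle points to 139.8° with its tip at about (0.405, -0.018). That is x -0.17, y -0.117 in the tray frame and about 0.15 m from the tamper, and the sieve centre moved only ~3 mm. Now the lid.

Call:
move_arm:
  motion: "0 0 -0.04 0;0 0 -0.08 0;0 0 -0.112 0;-0.015 0 -0.112 0;-0.03 0 -0.112 0;-0.045 0 -0.112 0;-0.06 0 -0.112 0;-0.07 0 -0.112 0;-0.08 0 -0.112 0;-0.08 0 -0.112 0"

```text
clock: 9.65
position: [0.6585, 0.098, 0.1995]
ee_rot: [-0.497, 0.503, 0.497, 0.503]
ft_force: [-0.4, 0.2, 0.6]
grip_width: 0.0
```

```bash
python3 - <<'E'
from h import *
o=get_obs();print(o['clock'],o['position'],o['ft_force'],o['grip_width'],o['joint_pos'].round(2))
p,d=camera('scene');save('s6.png',p[120:280,200:460].repeat(3,0).repeat(3,1))
E
```

```text
9.65 [0.65849965 0.09804998 0.19954022] [-0.43806415  0.15782752  0.60270675] 0.0002757653230036628 [ 0.39  0.6  -0.92  1.35  0.47  1.42  1.05]
```

View pics/s6.png

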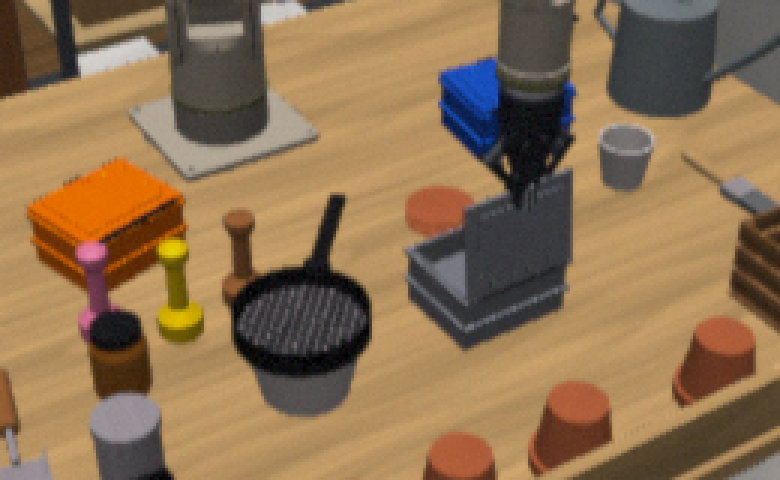

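Call:
move_arm:
  motion: "-0.01 0 -0.002 0;-0.021 0 -0.004 0;-0.034 0 -0.008 0;-0.048 0 -0.013 0;-0.06 0 -0.02 0;-0.072 0 -0.028 0;-0.082 0 -0.039 0;-0.091 0 -0.05 0;-0.091 0 -0.05 0"

```text
clock: 10.82
position: [0.567, 0.098, 0.1484]
ee_rot: [-0.497, 0.504, 0.497, 0.503]
ft_force: [1.2, -0.4, 0.6]
grip_width: 0.002
```

```bash
python3 - <<'E'
from h import *
o=get_obs();print(o['clock'],o['position'],o['ft_force'])
p,d=camera('scene');save('s7.png',p[120:280,200:460].repeat(3,0).repeat(3,1))
E
```

```text
10.825 [0.56695648 0.09803605 0.1484195 ] [ 1.24955241 -0.44988663  0.61463597]
```

View pics/s7.png

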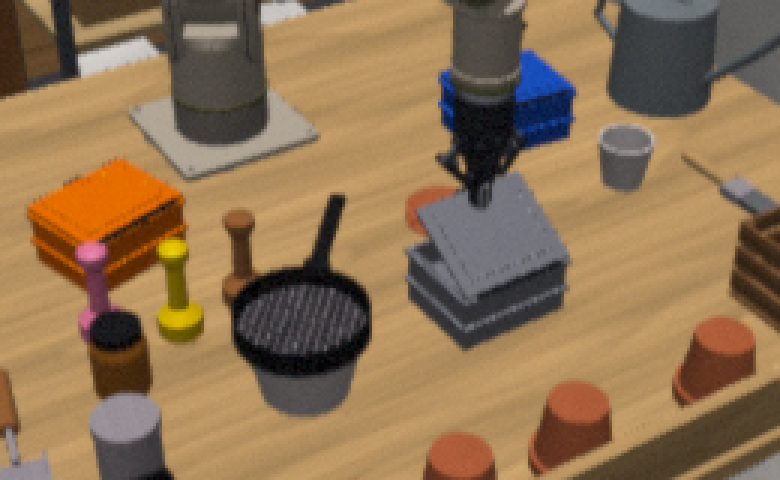

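The lid is at about 30°, with the fingertips on its upper face at about (480,200). I'll continue down.

Call:
move_arm:
  motion: "-0.006 0 -0.01 0;-0.01 0 -0.02 0;-0.013 0 -0.027 0;-0.016 0 -0.035 0;-0.018 0 -0.043 0;-0.018 0 -0.05 0;-0.018 0 -0.053 0;-0.018 0 -0.055 0;-0.018 0 -0.056 0;-0.018 0 -0.056 0"

```text
clock: 12.12
position: [0.5503, 0.0983, 0.0934]
ee_rot: [-0.497, 0.503, 0.497, 0.503]
ft_force: [0.2, -0.2, 0.4]
grip_width: -0.001
```

Call:
move_arm:
  motion: "0 0 -0.001 0;0 0 -0.002 0;0 0 -0.003 0;0 0 -0.003 0"

```text
clock: 12.62
position: [0.5505, 0.0983, 0.0928]
ee_rot: [-0.497, 0.503, 0.496, 0.503]
ft_force: [-10.9, -3.0, 28.2]
grip_width: 0.001
```

```bash
python3 - <<'E'
from h import *
o=get_obs();print(o['clock'],o['position'],o['ft_force'])
p,d=camera('scene');save('s8.png',p[120:280,200:460].repeat(3,0).repeat(3,1))
E
```

```text
12.625 [0.55050576 0.09833659 0.09277089] [-10.91309352  -2.95854443  28.20108827]
```

View pics/s8.png

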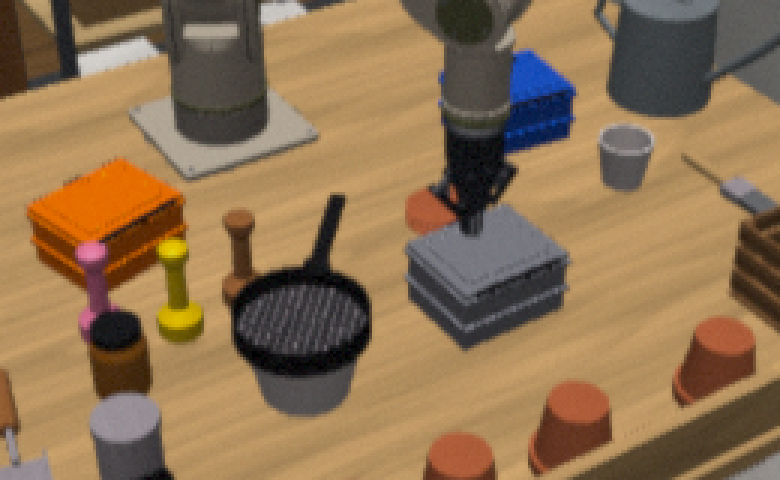

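The lid lies flat and the force has risen to 28 N, so it is firmly shut. I'll lift off and move clear, going up and back toward the base, away from the handle.

Call:
move_arm:
  motion: "0 0 0.01 0;0 0 0.04 0;0 0 0.09 0;0 0 0.14 0;0 0 0.19 0;0 0.05 0.22 0;0 0.1 0.22 0;0 0.15 0.22 0;0 0.2 0.22 0;0 0.2 0.22 0"

```text
clock: 13.92
position: [0.5478, 0.3032, 0.3101]
ee_rot: [-0.498, 0.501, 0.5, 0.501]
ft_force: [0.3, -0.0, 0.2]
grip_width: 0.001
```

```bash
python3 - <<'E'
from h import *
o=get_obs();print(o['clock'],o['position'],o['ft_force'])
p,d=camera('top');save('t9.png',p[90:260,220:480].repeat(3,0).repeat(3,1));X=pts('top',d,camera_info('top'))
p2,d2=camera('scene');save('s9.png',p2[120:280,200:460].repeat(3,0).repeat(3,1));Y=pts('scene',d2,camera_info('scene'))
for A in (X,Y):
    m=(A[...,0]>.525)&(A[...,0]<.635)&(A[...,1]>.03)&(A[...,1]<.17)&(A[...,2]>.05)&(A[...,2]<.2);q=A[m]
    c=np.linalg.lstsq(np.c_[q[:,:2],np.ones(len(q))],q[:,2],rcond=None)[0];print('lid',len(q),c.round(4),np.median(q[:,2]))
m=(p2.max(2)<75)&(Y[...,2]>.1)&(Y[...,2]<.135);m[:,:290]=0;m[:,325:]=0;m[:180]=0;m[209:]=0
H=Y[m];print(len(H),H.min(0),H.max(0),cv2.fitLine(H[:,:2].astype(np.float32),2,0,.01,.01).ravel())
E
```

```text
13.925 [0.54782433 0.3032382  0.310067  ] [ 0.27207031 -0.02028287  0.16683324]
lid 910 [0.0007 0.0059 0.0939] 0.09484043808168541
lid 608 [-0.0017 -0.0013  0.0987] 0.09770922121304981
128 [ 0.41100107 -0.14105304  0.11410026] [ 0.53975997 -0.01949075  0.13284195] [ 0.76300293 -0.646395    0.4790191  -0.08015592]
```

View pics/t9.png

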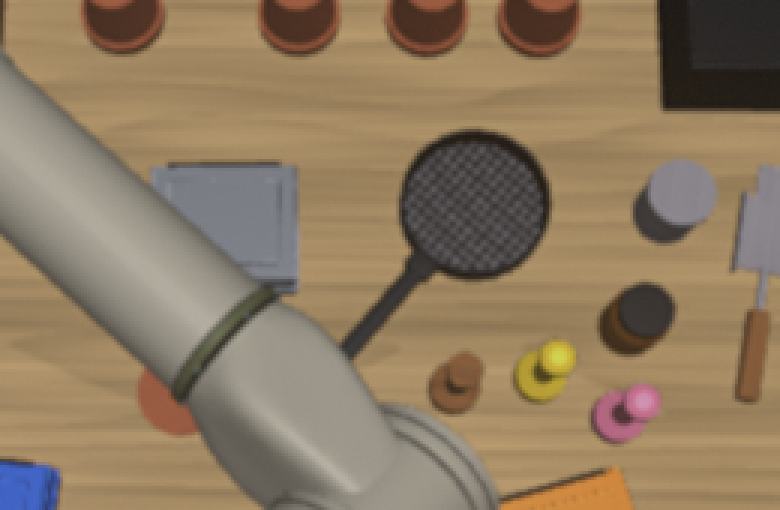

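View pics/s9.png

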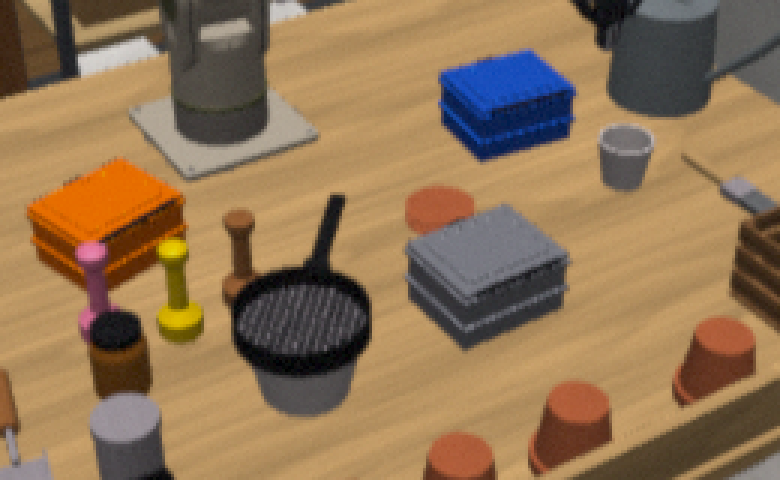

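The lid is flat (slope below 0.002 along x, upper face at 95–98 mm). The handle lies midway in the gap and the arm is clear of everything.

```bash
python3 -c "
from workcell import hand_in
print(hand_in())"
```

```text
the job is handed in; nothing more can be done
None
```

I swung the sieve's handle into the gap between the trays and the tamper, then pushed the tray lid shut from behind. I handed the job in at about 14 s of the 61 s allowed. The hand-in reports no verdict.

I turned the sieve about 38° with the open fingers straddling the handle loosely, so it was never lifted.

Last checks:
- **Handle:** the tip is at about (0.41, -0.02). In the tray frame that is roughly x -0.17, y -0.12, and it is about 0.15 m from the tamper. The scene and top views showed the handle about midway in the gap.
- **Sieve and pot:** the sieve centre had moved about 3 mm after the swing. I did not measure the pot separately; it looked unmoved and the sieve seated in the final pictures.
- **Lid:** it lies flat, with a slope below 0.002 along the tray's x axis and its upper face at 95–98 mm. That is slightly above the stated 93–96 mm in one view, which is within the camera error.
- **Force:** pressing the lid shut peaked at about 28 N on the wrist reading at the end of that move.
- **Everything else:** the tamper, its look-alikes and the bystanders I could see stand where they did, judged by eye. At the end the arm was clear of everything.

No check failed.

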